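# Balance the maquette's beam on its narrow column

## Robot

A 6-joint arm with a two-finger parallel gripper is mounted at the origin on the work surface. World frame = base frame: x ahead of the robot, y to its left, z up, the work surface at z = 0. Lengths are in mm, angles in degrees, forces in N, time in s.
With the tool pointing down it reaches from about 350 to 850 mm from the base axis. Payload 8.1 kg.
Tool frame: the origin (TCP) lies midway between the tips of the shut fingers; the grasp point (between the pads) lies 19 mm behind it; z points along the fingers, x is the direction in which the jaws open and shut, and the axes are right-handed (so a half turn about z gives the same grasp; the last joint's range is limited). The gripper opens to 85 mm and grips with 20 to 120 N. Pads are 22 mm wide; open, the fingers measure 114 mm over their backs; the gripper's body (76 mm by 85 mm) begins 54 mm behind the grasp point. The pads swing forward as they close: fully open they stand 13 mm farther back than shut.
Start: joints at [-72.789, 7.471, 85.268, -0, 87.261, -4.893], TCP at [225.8, -555.895, 231.292] pointing down, gripper open.
Joint ranges: [-169.43, 169.43], [-51.17, 129.36], [1.28, 143.12], [-76.62, 256.62], [0, 156.53], [-152.29, 152.29]. Speed limits (degrees/s): [136.94, 136.94, 159.86, 180, 180, 180].

## Interface

Orientations are given as [roll, pitch, yaw] about the fixed x, y, z axes, in that order (R = Rz(yaw) Ry(pitch) Rx(roll)).
In Python, from bench import monitor, cams, r gives the robot as it stands.
- The arm moves only by the tool jog_arm, never from a script. Its arguments are lists of equal length, an entry for each row: "offset": the shift along the tool's x, y, z in mm, a list of three; "delta_rot": the turn, a rotation vector about the tool's x, y, z in degrees, a list of three; "jaw": the opening in per cent of the stroke, from 0 (shut) to 100 (fully open). In form: {"offset": [[x, y, z], ...], "delta_rot": [[rx, ry, rz], ...], "jaw": [jaw, ...]}. A call has 1 to 20 rows; each row shifts and turns the pose as measured when the row begins, along the tool's axes as they then stand; what a row does not reach is not made up. A row lasts 1/10 s, in which the tool goes at most 50 mm and 8.59 degrees, less where a joint would pass 70% of its speed; a pose out of reach is approached as far as the arm can. A call is refused whole if a number of a shift passes 50 or a number of a turn 8.59, either way. A call with a gripper value outside its range is refused whole. The fingers move at their own pace and stop on an object; "newtons" is the grip in N (left out, the last holds). Time passes only in rows, so rows that do not move let the fingers close. It gives the time, the measured TCP pose, the force and the opening at its end, in the units of the state.
- monitor.sense(): the state, without advancing time (a new reading comes with each control period).
- cams.snapshot(name): name is "side" or "top"; returns (picture, depth): 384x512x3 uint8, red, green, blue; 384x512 float32, mm along the optical axis (not along the pixel's ray), 0 where there is no reading.
- cams.camera_model(name): a dict with "K" (3x3 intrinsics, pixels), "k1" (the pictures are not rectified: a ray, as slopes to the right and down, at radius r is drawn at 1 + k1 r^2 times it, then the intrinsics apply), "camera_from_world" (4x4, takes a point from world to camera coordinates). Camera axes: x right, y down, z forward; pixel columns grow to the right and rows downward; lengths in mm; the calibration is good to about 2 mm. A picture is of the moment at which its call begins. camera_model takes no time and is no camera call.
- r.hand_in(): hands the job in, once; it reports no verdict.
The state is a dict: "time": time; "joint_pos": joint angles; "qd": joint speeds; "joint_efforts": joint torques, N m; "tool_pos": TCP position; "tcp_rot": TCP orientation; "ft_force": force on the tool from outside, world axes, zero at the start; "wrist_torque": the same for the moment, N m; "finger_gap": finger opening in mm.
Only numpy, scipy, OpenCV 4.12 (cv2) and the standard library are available. Lean on these libraries where they do the work, as an engineer would, in place of code of your own. Each camera call takes 0.05 s, during which the arm holds its last target.

## Task

Lift the maquette's beam off the desk, set it down gently on the narrow column of the wooden stand, lying along the length of the stand's base (either way round), and shift it along until it balances: level, resting on the column alone and not tipped onto a catch post. How much the pot on it weighs is not known, so find the balance point by feel; leave the other things on the desk where they are.

Things in the scene. Friction and masses are not known exactly. Their poses are not given: they have to be found in the camera images.
- beam_mid (a point): The sculpture's loose wooden beam, 280 long (its x axis), 40 wide (y), 24 thick (z, up), lying flat on the desk at the start. This point is the bar's middle, half-way up. A ceramic cone is glued on its -x half, a pot on its +x half. All together 0.35 to 0.8 kg; the balance point lies anywhere up to about 35 from the middle, either way.
- cone_foot (a point): Centre of the foot of the solid white ceramic cone glued on top of the beam (part of the same rigid piece): 38 across, 36 high, 112 from the beam's middle towards -x.
- pot_foot (a point): Centre of the foot of the closed white ceramic pot glued on top of the beam: 40 across, 32 high, 112 from the beam's middle towards +x. Its filling is unknown: either end may be the heavier.
- column_top (a point): Centre of the level top of the column in the middle of the fixed wooden stand, 95 above the desk. Its rubber-faced top is 20 along the stand's length (x axis of this frame) and 36 across (y); z is up. The base is 240 x 100 x 12. The beam stays level only with its balance point above this top, within about 7 of its centre along x.
- catch_top (a point): Centre of the top of one of the stand's two equal catch posts (12 along the stand, 60 across), 75 to either side of the column along the stand and 7 lower; this one is towards +x. An unbalanced beam tips by about 0.1 rad and rests safely on column and catch post; it can be pushed along there by its end.
- tape: Bystander: a roll of paper tape lying flat, 56 across, 24 high (origin at its underside).
- eraser: Bystander: a white eraser, 50 x 22 x 14 (origin at its underside).
- mug: Bystander: a blue mug, 80 across, 90 high (origin at its underside).
- glue: Bystander: a white glue bottle, 56 across, 140 high (origin at its underside).
- paint: Bystander: a paint jar, 60 across, 70 high (origin at its underside).
- figurine: Bystander: a terracotta figurine, 56 across, 85 high (origin at its underside).
- brush: Bystander: a brush 170 long, lying on the desk.

How it is judged:
By the outcome, as a careful person would: the job done as asked, in the order asked, and still so for the second after the job is handed in, with the robot touching nothing.
It also fails if it takes over 64 s, if anything falls off the work surface, if the arm or the gripper's body presses on something with over 40 N, if the wrist force passes 120 N, or if a joint passes its speed limit or range.

## Working session

There is one attempt and no reset: what is moved stays moved. The work goes in short steps, Python scripts to look and compute and a tool call to move; the robot and the scene stay as the last step left them, time stands still between calls to the robot, and variables do not carry over. Pictures are saved under pics/ and viewed, and the job is handed in when it is done.

Besides the shell and the picture viewer there is one more tool, called as name(argument=value, ...) on one line, values as JSON. jog_arm: Moves the arm, as the interface text tells. Its arguments: {"type":"object","properties":{"offset":{"type":"array","items":{"type":"array","items":{"type":"number"}}},"delta_rot":{"type":"array","items":{"type":"array","items":{"type":"number"}}},"jaw":{"type":"array","items":{"type":"number"}},"newtons":{"type":"number"}},"required":["offset","delta_rot","jaw"]}

```bash
ls; mkdir -p pics
python3 - <<'E'
from bench import monitor,cams,r
import cv2,numpy as np
print(monitor.sense())
for n in("side","top"):
    p,d=cams.snapshot(n);cv2.imwrite(f"pics/{n}0.png",p[:,:,::-1]);np.savez(f"{n}0.npz",p=p,d=d)
    print(cams.camera_model(n))
E
```

```text
pics
{'time': 0.0, 'joint_pos': array([-7.27882906e+01,  7.51483204e+00,  8.53312836e+01,  1.79524796e-03,
        8.72603713e+01, -4.89377838e+00]), 'qd': array([ 0.0143601 , -0.01971894, -0.00978866,  0.04332835,  0.05685601,
        0.07573485]), 'joint_efforts': array([-1.47872379e-03, -5.69389379e+01, -5.00567830e+01, -3.32744858e-04,
        1.46666873e-02,  4.34074536e-05]), 'tool_pos': array([ 225.64707964, -555.35281376,  230.22809191]), 'tcp_rot': array([-1.79989129e+02,  1.05945721e-01, -6.78945897e+01]), 'ft_force': array([-0.17796017, -0.91225229,  0.02377986]), 'wrist_torque': array([ 0.02376735, -0.05759338,  0.01365734]), 'finger_gap': 85.04408946965331}
{'K': array([[366.58617673,   0.        , 251.49443968],
       [  0.        , 366.58617673, 184.11583611],
       [  0.        ,   0.        ,   1.        ]]), 'k1': 0.021630351450458975, 'camera_from_world': array([[-9.95771704e-01, -9.00458194e-02,  1.81786532e-02,
         5.88601026e+02],
       [-6.20620672e-02,  5.13538687e-01, -8.55819091e-01,
         1.40178804e+02],
       [ 6.77274896e-02, -8.53328639e-01, -5.16955724e-01,
         8.54432860e+02],
       [ 0.00000000e+00,  0.00000000e+00,  0.00000000e+00,
         1.00000000e+00]])}
{'K': array([[371.89178263,   0.        , 254.04567027],
       [  0.        , 371.89178263, 186.64530398],
       [  0.        ,   0.        ,   1.        ]]), 'k1': -0.06355456760880908, 'camera_from_world': array([[ 2.17892349e-02, -9.98953271e-01,  4.02192885e-02,
        -1.01003315e+02],
       [-9.95194697e-01, -2.55133076e-02, -9.45335239e-02,
         5.93261211e+02],
       [ 9.54607001e-02, -3.79662095e-02, -9.94708913e-01,
         9.69314213e+02],
       [ 0.00000000e+00,  0.00000000e+00,  0.00000000e+00,
         1.00000000e+00]])}
```

View pics/side0.png

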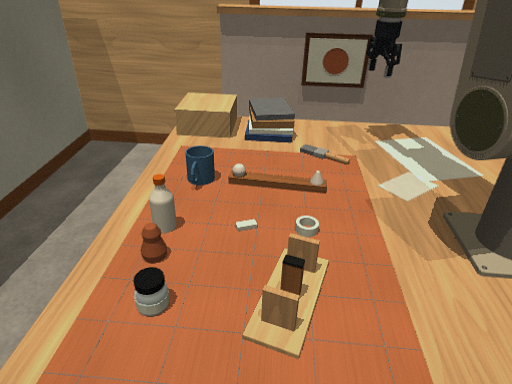

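View pics/top0.png

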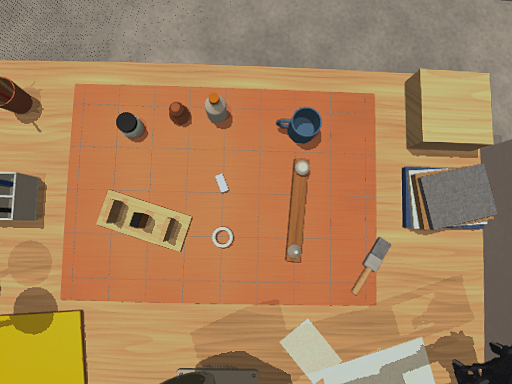

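The side and top views show the beam in the top image from about (302,160), the pot end, to (293,262), the cone end. The dark column top is near (141,220), with posts near (116,211) and (171,231). I'll measure these with depth points.

```bash
cat > h.py <<'E'
import cv2,numpy as np
from bench import monitor,cams,r
def cloud(n,d):
    m=cams.camera_model(n);K=m["K"];T=m["camera_from_world"]
    v,u=np.mgrid[0:384,0:512]
    x=(u-K[0,2])/K[0,0];y=(v-K[1,2])/K[1,1];xd,yd=x.copy(),y.copy()
    for _ in range(10):
        s=1+m["k1"]*(x*x+y*y);x=xd/s;y=yd/s
    P=np.stack([x*d,y*d,d],-1)
    return (P-T[:3,3])@T[:3,:3]
def proj(n,X):
    m=cams.camera_model(n);T=m["camera_from_world"];K=m["K"]
    c=np.asarray(X)@T[:3,:3].T+T[:3,3];s=c[...,:2]/c[...,2:];s=s*(1+m["k1"]*(s**2).sum(-1,keepdims=True))
    return s*K[0,0]+K[:2,2]
def ray(n,u,v,z):
    m=cams.camera_model(n);K=m["K"];T=m["camera_from_world"]
    x=xd=(u-K[0,2])/K[0,0];y=yd=(v-K[1,2])/K[1,1]
    for _ in range(10):
        s=1+m["k1"]*(x*x+y*y);x=xd/s;y=yd/s
    R=T[:3,:3];o=-R.T@T[:3,3];w=R.T@np.array([x,y,1]);return o+w*(z-o[2])/w[2]
def rect(P):
    (c,s,a)=cv2.minAreaRect(P[:,:2].astype(np.float32));return np.round(c,1),np.round(s,1),round(a,1),len(P)
E
python3 - <<'E'
from h import *
for n in("top","side"):
    z=np.load(n+"0.npz");W=cloud(n,z["d"]);ok=z["d"]>0;p=z["p"].astype(int)
    box=lambda a,b:ok&(W[...,0]>a[0])&(W[...,0]<a[1])&(W[...,1]>b[0])&(W[...,1]<b[1])
    S=[proj(n,[x,y,0]) for x,y in((500,0),)]
    # connected comps by height
    H=(ok&(W[...,2]>7)&(W[...,2]<180)&box((280,900),(-500,330))).astype(np.uint8)
    k,l,st,_=cv2.connectedComponentsWithStats(H)
    print(n)
    for i in range(1,k):
        if st[i,4]<40: continue
        q=W[l==i];print(st[i],rect(q),np.percentile(q[:,2],[5,50,95]).round(1),p[l==i].mean(0).round())
        if n=="top":
            for lo,hi in((9,15),(18,30),(50,70),(83,91),(91,100)):
                t=q[(q[:,2]>lo)&(q[:,2]<hi)]
                if len(t)>15: print("   ",lo,hi,rect(t),t.mean(0).round(1))
E
```

```text
top
[205  93  22  30 511] (array([797.5,  20.2]), array([47.4, 55. ]), 3.9, 511) [ 20.4  94.9 141.5] [129. 108.  84.]
    18 30 (array([782.1,  15.7]), array([14.7, 47.3]), 14.2, 26) [779.6  15.5  24.4]
    50 70 (array([786.5,  17.4]), array([23.6, 54.6]), 12.4, 48) [782.6  14.6  60.7]
    83 91 (array([797.7,  20.8]), array([46.1, 52.1]), 2.8, 53) [788.8  19.   88.6]
    91 100 (array([798. ,  19.4]), array([41.1, 51.3]), 14.5, 97) [793.2  18.6  95.6]
[169 102  20  22 342] (array([789.3, 124.2]), array([43.6, 52.4]), 4.1, 342) [23.5 66.7 85.4] [103.  58.  36.]
    18 30 (array([785.3, 122.2]), array([36.1, 53.4]), 19.4, 57) [779.7 117.7  26. ]
    50 70 (array([790.7, 121.6]), array([32.8, 38.3]), 65.7, 40) [784.  119.3  63.6]
    83 91 (array([791.9, 124.4]), array([21.9, 20.6]), 0.7, 45) [791.9 124.3  85. ]
[276 105  46  39 823] (array([ 766. , -209.4]), array([ 89.2, 111.1]), 34.2, 823) [ 8.3 56.8 92.4] [50. 64. 75.]
    9 15 (array([ 761.5, -216.9]), array([65.8, 76.7]), 61.6, 50) [ 768.3 -214.4   11.4]
    18 30 (array([ 766.4, -210.1]), array([88.5, 78.2]), 47.9, 97) [ 766.6 
[... 2539 characters left out ...]
228  164   99   28 1257] (array([ 537.2, -202.2]), array([ 45.2, 279.5]), 85.7, 1257) [ 9.1 22.  49.1] [128.  91.  59.]
[ 141  174   36   88 1833] (array([794.2,  82.3]), array([ 53.5, 142.9]), 4.3, 1833) [ 14.9  61.  129.8] [124.  94.  71.]
[295 216  24  20 328] (array([458.7,  -1.1]), array([54.8, 53.9]), 63.6, 328) [ 8.4 19.6 23.7] [153. 154. 133.]
[235 219  22  10 147] (array([604.7,   4.6]), array([49.3, 23.7]), 23.0, 147) [ 8.  12.3 14.1] [188. 191. 166.]
[ 242  233   87  119 5701] (array([498.5, 210.5]), array([240.6,  99.9]), 73.3, 5701) [10.2 13.8 87.8] [157. 126.  80.]
[ 134  267   36   48 1400] (array([750.5, 258. ]), array([57. , 56.2]), 75.9, 1400) [13.2 51.  70.4] [71. 69. 62.]
```

Beam centre is about (538,-203), with its axis at -4°. The column is at about (499,209.5), with its axis at 73.5°. I'll approach above the beam, turning the jaws across it.

jog_arm(offset=[[0,0,0],[0,0,0],[0,0,0],[0,0,0],[-35,-28,5],[-35,-28,5],[-35,-28,5],[-35,-28,5],[-35,-28,5],[-35,-28,5],[-35,-28,5],[-35,-28,5],[-35,-28,5],[-35,-28,5],[0,0,0],[0,0,0]], delta_rot=[[0,0,6.5],[0,0,6.5],[0,0,6.5],[0,0,6.5],[0,0,0],[0,0,0],[0,0,0],[0,0,0],[0,0,0],[0,0,0],[0,0,0],[0,0,0],[0,0,0],[0,0,0],[0,0,0],[0,0,0]], jaw=[100,100,100,100,100,100,100,100,100,100,100,100,100,100,100,100], newtons=60)

```text
time: 1.7
tool_pos: [542.5, -215.0, 170.5]
tcp_rot: [179.4, 0.6, -95.2]
ft_force: [-0.0, 0.1, -0.2]
finger_gap: 85.3
```

```bash
cat >> h.py <<'E'
def go(x,y,z,yaw):
    """remaining tool-frame shift and turn to a pose with the tool pointing down"""
    from scipy.spatial.transform import Rotation as Ro
    s=monitor.sense();R=Ro.from_euler("xyz",s["tcp_rot"],degrees=True);T=Ro.from_euler("xyz",[180,0,yaw],degrees=True)
    print("t",round(s["time"],2),"pos",s["tool_pos"].round(1),s["tcp_rot"].round(2),"F",s["ft_force"].round(2),"M",s["wrist_torque"].round(3),"gap",round(s["finger_gap"],1))
    print("shift",R.inv().apply(np.array([x,y,z])-s["tool_pos"]).round(1),"turn",np.degrees((R.inv()*T).as_rotvec()).round(2))
E
python3 -c "
from h import *
go(538,-203,120,-94.2)"
```

```text
t 1.7 pos [ 542.5 -215.   170.5] [179.45   0.6  -95.23] F [-0.03  0.07 -0.2 ] M [-0.013 -0.02   0.008] gap 85.3
shift [-11.    5.   50.7] turn [ 0.55  0.6  -1.02]
```

jog_arm(offset=[[-6,3,20],[-5,2,30],[0,0,30],[0,0,30],[0,0,20],[0,0,0],[0,0,0]], delta_rot=[[0.5,0.6,-1],[0,0,0],[0,0,0],[0,0,0],[0,0,0],[0,0,0],[0,0,0]], jaw=[100,100,100,100,100,100,100])

```text
time: 2.4
tool_pos: [534.8, -209.1, 37.7]
tcp_rot: [-180.0, -0.1, -94.6]
ft_force: [0.2, 0.5, 0.3]
finger_gap: 85.4
```

```bash
python3 -c "
from h import *
go(538,-203,3,-94.2)"
```

```text
t 2.4 pos [ 534.8 -209.1   37.7] [-1.7999e+02 -1.3000e-01 -9.4560e+01] F [0.17 0.45 0.35] M [ 0.013 -0.03  -0.003] gap 85.4
shift [-6.4 -2.7 34.7] turn [-0.01 -0.13 -0.36]
```

jog_arm(offset=[[-6.5,-3,10],[0,0,12],[0,0,10],[0,0,2],[0,0,0]], delta_rot=[[0,0,-0.4],[0,0,0],[0,0,0],[0,0,0],[0,0,0]], jaw=[100,100,100,100,100])

```text
time: 2.9
tool_pos: [541.0, -204.4, 5.1]
tcp_rot: [-179.7, -0.3, -94.2]
ft_force: [0.6, -0.1, -0.6]
finger_gap: 85.5
```

```bash
python3 -c "
from h import *
go(538,-203,3,-94.2)"
```

```text
t 2.9 pos [ 541.  -204.4    5.1] [-179.66   -0.26  -94.19] F [ 0.58 -0.1  -0.59] M [ 0.031 -0.037  0.015] gap 85.5
shift [-1.2  3.1  2. ] turn [-0.34 -0.26  0.01]
```

jog_arm(offset=[[-1,3,2],[0,0,0],[0,0,0],[0,0,0],[0,0,0],[0,0,0],[0,0,0],[0,0,0]], delta_rot=[[-0.3,-0.3,0],[0,0,0],[0,0,0],[0,0,0],[0,0,0],[0,0,0],[0,0,0],[0,0,0]], jaw=[100,0,0,0,0,0,0,0], newtons=60)

```text
time: 3.7
tool_pos: [538.8, -203.6, 4.3]
tcp_rot: [-179.9, 0.0, -94.2]
ft_force: [-1.2, -0.3, -0.1]
finger_gap: 38.6
```

```bash
python3 -c "
from h import *
go(538,-203,3,-94.2)"
```

```text
t 3.7 pos [ 538.8 -203.6    4.3] [-1.7988e+02  2.0000e-02 -9.4180e+01] F [-1.15 -0.32 -0.09] M [ 0.042 -0.004  0.033] gap 38.6
shift [-0.6  0.8  1.3] turn [-0.12  0.02  0.02]
```

Gripped (gap 38.6). Next I lift and feel the weight and moment.

jog_arm(offset=[[0,0,-6],[0,0,-10],[0,0,-15],[0,0,-20],[0,0,-25],[0,0,-25],[0,0,-20],[0,0,-10],[0,0,0],[0,0,0],[0,0,0],[0,0,0],[0,0,0]], delta_rot=[[0,0,0],[0,0,0],[0,0,0],[0,0,0],[0,0,0],[0,0,0],[0,0,0],[0,0,0],[0,0,0],[0,0,0],[0,0,0],[0,0,0],[0,0,0]], jaw=[0,0,0,0,0,0,0,0,0,0,0,0,0])

```text
time: 5.0
tool_pos: [534.3, -201.4, 140.9]
tcp_rot: [179.6, 0.2, -94.2]
ft_force: [0.0, 0.4, -5.7]
finger_gap: 39.1
```

```bash
cat >> h.py <<'E'
def feel(k,save=None):
    F=[];M=[]
    for i in range(k):
        p,d=cams.snapshot("side" if i%2 else "top");s=monitor.sense();F.append(s["ft_force"]);M.append(s["wrist_torque"])
        if save and i<2: cv2.imwrite(f"pics/{'side' if i%2 else 'top'}{save}.png",p[:,:,::-1]);np.savez(f"{'side' if i%2 else 'top'}{save}.npz",p=p,d=d)
    F=np.array(F);M=np.array(M);print("F",F.mean(0).round(3),F.std(0).round(2),"M",M.mean(0).round(4),M.std(0).round(3));return F.mean(0),M.mean(0)
E
python3 -c "
from h import *
go(538,-203,120,-94.2)
F,M=feel(20,'1')
# M=r x F, F=(0,0,-w): M=(-ry w, rx w)
w=-F[2];print('r xy mm',-M[0]/w*-1000*-1,M[1]/w*1000)
go(538,-203,120,-94.2)"
```

```text
t 5.0 pos [ 534.3 -201.4  140.9] [179.63   0.22 -94.17] F [ 0.03  0.36 -5.69] M [ 0.038 -0.046  0.013] gap 39.1
shift [ 1.4 -4.  20.8] turn [0.37 0.22 0.03]
F [ 0.06   0.09  -5.075] [0.46 0.43 0.51] M [-0.0073 -0.0117 -0.0007] [0.025 0.027 0.032]
r xy mm 1.4353567153330682 -2.299692264712628
t 6.0 pos [ 534.9 -201.7  142.1] [179.74   0.18 -94.17] F [ 0.3   0.02 -5.24] M [ 0.006 -0.073 -0.029] gap 38.6
shift [ 1.1 -3.3 22.1] turn [0.26 0.18 0.03]
```

View pics/side1.png

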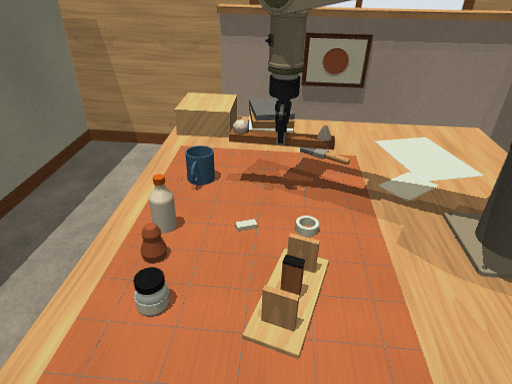

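```bash
python3 -c "
from h import *
z=np.load('top1.npz');W=cloud('top',z['d']);p=z['p']
b=(W[...,2]>120)&(W[...,2]<200)&(W[...,0]>380)&(W[...,0]<690)&(W[...,1]>-250)&(W[...,1]<-160)
b2=b&(p[...,0]>p[...,2]*1.4)
q=W[b2];print(rect(q));
for lo in range(390,680,20):
    t=q[(q[:,0]>lo)&(q[:,0]<lo+20)]
    if len(t)>5: print(lo,np.median(t[:,2]).round(1),len(t))
go(499,209.5,160,-16.5)
"
```

```text
(array([ 534.2, -201.3]), array([ 40.7, 280.4]), 86.0, 548)
390 162.5 97
410 162.2 14
430 162.5 59
450 162.7 84
470 162.4 56
490 162.6 11
570 154.7 14
590 159.8 33
610 161.0 64
630 160.6 36
650 159.7 51
670 161.0 28
t 6.0 pos [ 534.9 -201.7  142.1] [179.74   0.18 -94.17] F [ 0.3   0.02 -5.24] M [ 0.006 -0.073 -0.029] gap 38.6
shift [-407.6   65.8  -16.4] turn [  0.1    0.33 -77.67]
```

Side view: the beam is held level at about (283,140). Now I turn it and carry it over to the stand.

jog_arm(offset=[[0,0,-5],[0,0,-5],[0,0,-5],[0,0,0],[0,0,0],[0,0,0],[0,0,0],[0,0,0],[0,0,0],[0,0,0],[0,0,0],[0,0,0],[0,0,0],[0,0,0],[0,0,0],[0,0,0],[0,0,0]], delta_rot=[[0,0,-2],[0,0,-4],[0,0,-6],[0,0,-6],[0,0,-6],[0,0,-6],[0,0,-6],[0,0,-6],[0,0,-6],[0,0,-6],[0,0,-6],[0,0,-6],[0,0,-5],[0,0,-4],[0,0,-3],[0,0,0],[0,0,0]], jaw=[0,0,0,0,0,0,0,0,0,0,0,0,0,0,0,0,0])

```text
time: 7.7
tool_pos: [534.7, -201.6, 157.5]
tcp_rot: [-179.8, 0.3, -13.0]
ft_force: [0.2, 0.5, -5.2]
finger_gap: 38.5
```

```bash
python3 -c "
from h import *
go(499,209.5,150,-16.5)"
```

```text
t 7.7 pos [ 534.7 -201.6  157.5] [-179.85    0.31  -12.99] F [ 0.19  0.46 -5.22] M [ 0.019  0.006 -0.015] gap 38.5
shift [-127.2 -392.5    9.2] turn [-0.14  0.32  3.51]
```

jog_arm(offset=[[-4,-12,0],[-7,-20,0],[-10,-30,0],[-10,-30,0],[-10,-30,0],[-10,-30,0],[-10,-30,0],[-10,-30,0],[-10,-30,0],[-10,-30,0],[-10,-30,0],[-10,-30,0],[-8,-24,0],[-5,-15,0],[-3,-8,0],[0,0,0],[0,0,0],[0,0,0]], delta_rot=[[0,0,1],[0,0,1],[0,0,1],[0,0,0.5],[0,0,0],[0,0,0],[0,0,0],[0,0,0],[0,0,0],[0,0,0],[0,0,0],[0,0,0],[0,0,0],[0,0,0],[0,0,0],[0,0,0],[0,0,0],[0,0,0]], jaw=[0,0,0,0,0,0,0,0,0,0,0,0,0,0,0,0,0,0])

```text
time: 9.5
tool_pos: [523.4, 211.3, 160.0]
tcp_rot: [-179.9, 0.1, -18.3]
ft_force: [0.1, -0.4, -4.5]
finger_gap: 38.6
```

```bash
python3 -c "
from h import *
go(499,209.5,150,-16.5)
F,M=feel(20,'2')
w=-F[2];print('r xy mm',-M[0]/w*1000,M[1]/w*1000)
"
```

```text
t 9.5 pos [523.4 211.3 160. ] [-1.7988e+02  7.0000e-02 -1.8340e+01] F [ 0.14 -0.41 -4.49] M [-0.049 -0.011  0.017] gap 38.6
shift [-22.6   9.4  10. ] turn [-0.12  0.07 -1.84]
F [ 0.12  -0.056 -5.162] [0.41 0.44 0.47] M [-0.0001  0.0041  0.0012] [0.022 0.026 0.035]
r xy mm 0.0195371335443708 0.7916918065323858
```

jog_arm(offset=[[-7,3,0],[-8,3,5],[-7,3,10],[0,0,15],[0,0,10],[0,0,0],[0,0,0],[0,0,0]], delta_rot=[[0,0,-0.8],[0,0,-0.8],[0,0,0],[0,0,0],[0,0,0],[0,0,0],[0,0,0],[0,0,0]], jaw=[0,0,0,0,0,0,0,0])

```text
time: 11.3
tool_pos: [496.5, 210.0, 116.4]
tcp_rot: [-179.9, 0.1, -16.4]
ft_force: [-0.3, 0.7, -5.6]
finger_gap: 38.8
```

```bash
python3 -c "
from h import *
go(498.6,209.7,104,-16.7)
"
```

```text
t 11.3 pos [496.5 210.  116.4] [-1.799e+02  1.400e-01 -1.641e+01] F [-0.34  0.72 -5.59] M [-0.006 -0.016  0.057] gap 38.8
shift [ 2.2 -0.3 12.4] turn [-0.1   0.14  0.29]
```

jog_arm(offset=[[2.2,0,4],[0,0,4],[0,0,4],[0,0,0],[0,0,0]], delta_rot=[[0,0,0.3],[0,0,0],[0,0,0],[0,0,0],[0,0,0]], jaw=[0,0,0,0,0])

```text
time: 11.8
tool_pos: [500.3, 209.6, 104.7]
tcp_rot: [-179.8, 0.0, -16.8]
ft_force: [0.9, -1.1, -4.8]
finger_gap: 38.5
```

```bash
python3 -c "
from h import *
F,M=feel(10,'3')
go(498.6,209.7,99.3,-16.7)
z=np.load('top3.npz');W=cloud('top',z['d']);p=z['p'].astype(int)
b=(W[...,2]>112)&(W[...,2]<130)&(W[...,0]>400)&(W[...,0]<600)&(W[...,1]>40)&(W[...,1]<370)
print(rect(W[b&(p[...,0]>p[...,2]*1.4)]))
"
```

```text
F [ 0.252 -0.089 -5.19 ] [0.52 0.46 0.51] M [ 0.0111  0.0008 -0.0023] [0.015 0.028 0.029]
t 12.3 pos [500.3 209.7 104.9] [-179.81   -0.    -16.75] F [ 1.22  0.71 -5.22] M [ 0.001 -0.013 -0.018] gap 39.1
shift [-1.6  0.5  5.6] turn [-0.19 -0.   -0.05]
(array([479.2, 138.9]), array([137.9,  51.2]), 78.7, 799)
```

View pics/side3.png

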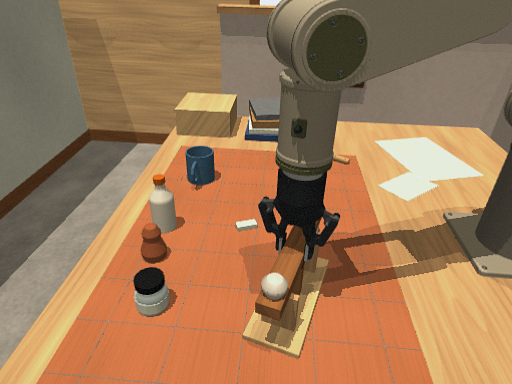

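View pics/top3.png

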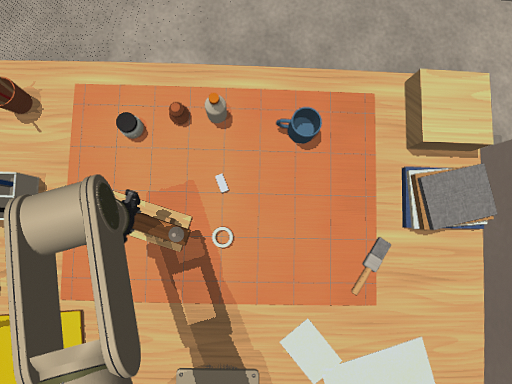

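Side view: the beam lies along the stand, with the pot (275,287) towards the camera. I'll lower it gently to contact.

jog_arm(offset=[[-1.5,0.5,1.5],[0,0,1.5],[0,0,1.5],[0,0,0],[0,0,0]], delta_rot=[[-0.2,0,0],[0,0,0],[0,0,0],[0,0,0],[0,0,0]], jaw=[0,0,0,0,0])

```text
time: 12.8
tool_pos: [498.4, 209.6, 99.9]
tcp_rot: [180.0, 0.0, -16.7]
ft_force: [0.1, 0.3, -4.7]
finger_gap: 39.0
```

jog_arm(offset=[[0,0,1],[0,0,0],[0,0,0]], delta_rot=[[0,0,0],[0,0,0],[0,0,0]], jaw=[0,0,0])

```text
time: 13.1
tool_pos: [498.7, 209.7, 99.4]
tcp_rot: [180.0, -0.0, -16.7]
ft_force: [-0.5, 0.7, -5.3]
finger_gap: 38.3
```

```bash
python3 -c "
from h import *
go(498.6,209.7,99.3,-16.7)
"
```

```text
t 13.1 pos [498.7 209.7  99.4] [ 1.7999e+02 -2.0000e-02 -1.6750e+01] F [-0.49  0.72 -5.32] M [-0.04   0.029  0.018] gap 38.3
shift [-0.1  0.   0.1] turn [ 0.01 -0.02 -0.05]
```

jog_arm(offset=[[0,0,1],[0,0,0.5],[0,0,0]], delta_rot=[[0,0,0],[0,0,0],[0,0,0]], jaw=[0,0,0])

```text
time: 13.4
tool_pos: [499.0, 209.8, 99.3]
tcp_rot: [-180.0, -0.0, -16.7]
ft_force: [-0.7, -0.2, -4.3]
finger_gap: 38.8
```

```bash
python3 -c "
from h import *
feel(6)
go(498.6,209.7,99.3,-16.7)
"
```

```text
F [-1.054 -0.213 -1.33 ] [0.72 0.55 0.41] M [-0.0479  0.2413  0.0151] [0.02  0.051 0.02 ]
t 13.7 pos [499.  209.8  99.3] [-1.7999e+02 -4.0000e-02 -1.6750e+01] F [-0.27 -1.2  -1.24] M [-0.021  0.167  0.032] gap 39.0
shift [-0.4  0.2 -0. ] turn [-0.01 -0.04 -0.05]
```

Contact made: most of the weight is now on the column. Releasing.

jog_arm(offset=[[0,0,0.5],[0,0,0],[0,0,0],[0,0,0],[0,0,0],[0,0,0],[0,0,0]], delta_rot=[[0,0,0],[0,0,0],[0,0,0],[0,0,0],[0,0,0],[0,0,0],[0,0,0]], jaw=[0,50,60,70,70,70,70])

```text
time: 14.4
tool_pos: [501.0, 210.4, 100.6]
tcp_rot: [-179.8, -0.3, -16.7]
ft_force: [0.1, 0.1, 0.3]
finger_gap: 59.9
```

```bash
python3 -c "
from h import *
feel(6,'4')
go(498.6,209.7,99.3,-16.7)
"
```

```text
F [0.131 0.161 0.089] [0.2  0.34 0.29] M [0.0126 0.0019 0.0114] [0.011 0.032 0.015]
t 14.7 pos [500.8 210.4 100.4] [-179.86   -0.25  -16.75] F [ 0.37  0.33 -0.27] M [ 0.018 -0.015 -0.012] gap 59.5
shift [-2.   1.3  1.1] turn [-0.14 -0.25 -0.05]
```

View pics/side4.png

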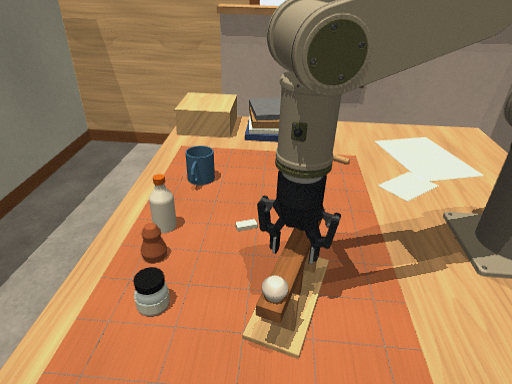

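The beam looks released, with the pot at (275,289). I'll measure the tilt from depth.

```bash
cat >> h.py <<'E'
def tilt(tag):
    for n in("side","top"):
        z=np.load(f'{n}{tag}.npz');W=cloud(n,z['d']);p=z['p'].astype(int)
        a=np.array([np.cos(np.radians(73.4)),np.sin(np.radians(73.4))]);D=W[...,:2]-[498.6,209.7]
        s=D@a;t=D@np.array([-a[1],a[0]])
        b=(z['d']>0)&(abs(t)<14)&(abs(s)<150)&(W[...,2]>108)&(W[...,2]<136)&(p[...,0]>p[...,2]*1.4)
        for _ in range(4):
            c=np.polyfit(s[b],W[...,2][b],1); b&=abs(np.polyval(c,s)-W[...,2])<4
        print(n,"slope rad",c[0].round(4),"z at column",c[1].round(1),"n",b.sum(),"s",np.percentile(s[b],[1,99]).round())
E
python3 -c "
from h import *
tilt('3');tilt('4')"
```

```text
side slope rad 0.0013 z at column 123.6 n 987 s [-55. 140.]
top slope rad -0.0028 z at column 125.3 n 502 s [-140.   -6.]
side slope rad 0.0024 z at column 118.1 n 1019 s [-55. 140.]
top slope rad -0.0005 z at column 119.9 n 498 s [-140.   -4.]
```

Level to within about 0.003 rad. I'll withdraw straight up, then aside to clear the view.

jog_arm(offset=[[0,0,0],[0,0,0],[0,0,-5],[0,0,-10],[0,0,-20],[0,0,-30],[0,0,-40],[0,0,-40],[0,0,-30],[20,20,0],[20,30,0],[20,40,0],[20,40,0],[20,40,0],[20,40,0],[20,40,0],[0,20,0],[0,0,0],[0,0,0]], delta_rot=[[0,0,0],[0,0,0],[0,0,0],[0,0,0],[0,0,0],[0,0,0],[0,0,0],[0,0,0],[0,0,0],[0,0,0],[0,0,0],[0,0,0],[0,0,0],[0,0,0],[0,0,0],[0,0,0],[0,0,0],[0,0,0],[0,0,0]], jaw=[85,85,85,85,85,85,85,85,85,85,85,85,85,85,85,85,85,85,85])

```text
time: 16.6
tool_pos: [558.9, -99.4, 299.8]
tcp_rot: [-179.6, -1.1, -16.6]
ft_force: [-0.1, 0.6, 0.5]
finger_gap: 72.6
```

```bash
python3 -c "
from h import *
feel(6,'5');tilt('5')
go(498.6,209.7,99.3,-16.7)
z=np.load('top5.npz');W=cloud('top',z['d']);p=z['p'].astype(int)
b=(W[...,2]>112)&(W[...,2]<130)&(W[...,0]>400)&(W[...,0]<600)&(W[...,1]>40)&(W[...,1]<370)
print(rect(W[b&(p[...,0]>p[...,2]*1.4)]))
"
```

```text
F [ 0.111  0.243 -0.236] [0.52 0.5  0.3 ] M [-0.0001  0.0042 -0.0083] [0.036 0.045 0.018]
side slope rad 0.0014 z at column 118.1 n 1226 s [-94. 140.]
top slope rad -0.001 z at column 120.0 n 975 s [-140.   96.]
t 16.9 pos [559.  -98.  299.1] [-179.6    -1.08  -16.38] F [ 0.48 -0.28  0.28] M [-0.006  0.076  0.022] gap 72.7
shift [-148.5 -276.8  199. ] turn [-0.4  -1.08  0.32]
(array([498.8, 208.2]), array([280.4,  40.9]), 73.2, 1538)
```

View pics/side5.png

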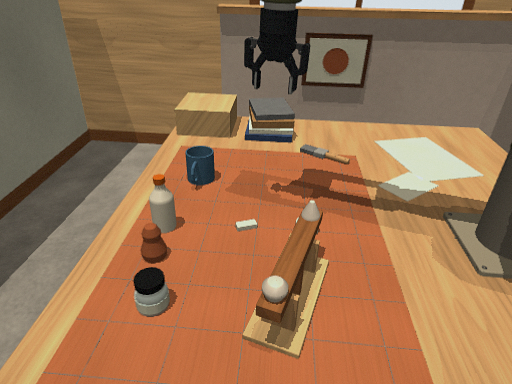

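View pics/top5.png

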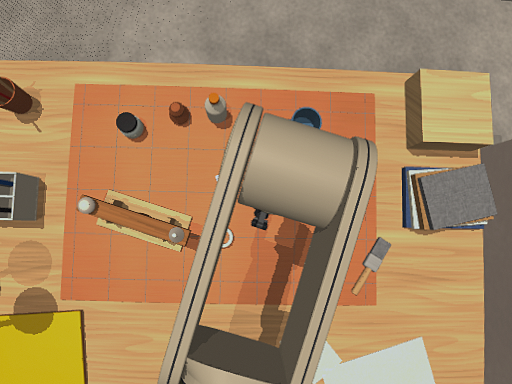

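The side view shows the beam with the pot at (275,288) and the cone at (312,210). It's free of the gripper and level. One more check after a second of waiting, then hand in.

jog_arm(offset=[[0,0,0],[0,0,0],[0,0,0],[0,0,0],[0,0,0],[0,0,0],[0,0,0],[0,0,0],[0,0,0],[0,0,0]], delta_rot=[[0,0,0],[0,0,0],[0,0,0],[0,0,0],[0,0,0],[0,0,0],[0,0,0],[0,0,0],[0,0,0],[0,0,0]], jaw=[85,85,85,85,85,85,85,85,85,85])

```text
time: 17.9
tool_pos: [559.1, -96.2, 298.9]
tcp_rot: [-179.6, -1.0, -16.2]
ft_force: [0.0, 0.2, 0.6]
finger_gap: 72.6
```

```bash
python3 -c "
from h import *
feel(2,'6');tilt('6')
z=np.load('side6.npz')['p'].astype(int);z0=np.load('side0.npz')['p'].astype(int)
for nm,(u,v) in dict(mug=(200,165),glue=(163,205),fig=(152,242),paint=(151,290),eraser=(246,225),tape=(307,226)).items(): print(nm,abs(z-z0)[v-15:v+15,u-15:u+15].mean().round(2))
"
```

```text
F [0.048 0.167 0.145] [0.05 0.24 0.1 ] M [-0.0134  0.0245  0.0047] [0.039 0.004 0.01 ]
side slope rad 0.0015 z at column 118.1 n 1223 s [-94. 140.]
top slope rad -0.0016 z at column 119.9 n 982 s [-139.   96.]
mug 2.68
glue 2.52
fig 2.7
paint 3.8
eraser 2.67
tape 39.27
```

```bash
python3 -c "
from h import *
print(r.hand_in())"
```

```text
the job is handed in; nothing more can be done
None
```

The beam is on the column, lying along the stand, and it balances level. I handed the job in at about 18 s.

- **Finding the balance point:** I gripped the beam at its middle and lifted it. The wrist read a weight of about 5.1 N and a balance point within about 2 mm of the grip. I set it down with that point over the column and released it. It stayed level, so no shift along the column was needed.
- **Level check:** After I withdrew the gripper, the slope was +0.0015 rad from the side camera and -0.0016 rad from the top. It held at those values to within 0.001 rad over the last second. A beam tipped onto a post would show about 0.1 rad.
- **Position check:** The beam's centre measured (498.8, 208.2), with the column at about (498.6, 209.7). The beam's axis was 73.2° and the stand's 73.5°. The top of the beam was at 118 to 120 mm, against an expected 119 mm.
- **Robot contact:** The arm was clear of everything and the wrist force was near zero.
- **Other objects:** The mug, glue, figurine, paint and eraser looked unchanged in the side view. The tape's check patch differed strongly from the start. I put that down to the beam and its cone now standing in front of it, since the top view shows the tape where it was, partly hidden by the arm. I didn't compare the brush's position numerically, but it looks unmoved in the pictures.

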